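# Shut and lock the lamp hatch of a microscope light box

## Task

The hatch on top of the microscope's lamp box has been left ajar. With the fingertips, push the hatch down fully shut, then set a fingertip in the slot of its round fastener and turn it clockwise (seen from above) a quarter turn, all the way to its stop, so that the hatch is locked. Do not turn the fastener before the hatch is shut, do not pull the hatch further open, and leave the jar, carton, dish and microscope where they stand; nothing is to be picked up.

Things in the scene. Friction and masses are not known exactly. Their poses are not given: they have to be found in the camera images.
- housing: Lamp box fixed to the bench, grey metal, 250 (x) x 210 (y) x 102 mm high with the hatch shut. Origin: centre of its underside, on the bench; z up. The hatch covers the top of its -x part (nearer the robot); the hinge line runs along y at x = +50 mm, z = 102 mm. Behind the hinge the top is a fixed flat, 100 mm high.
- hatch (a joint): Hinge of the aluminium hatch, rad: 0 = fully shut (stop), grows as the free edge (the box's -x side) rises; starts at 0.18 to 0.40. Stiff: stays where left; 1 to 8 N down near the free edge moves it. Hatch: 175 mm from hinge to free edge, 200 mm wide, 22 mm thick. Its top face passes through the hinge line: shut, it is level 102 mm above the bench.
- hatch_edge (a point): Middle of the hatch's free edge, on its top face, 175 mm from the hinge line. Axes turn with the hatch: x towards the hinge, y along the hinge line, z out of the top face. Between free edge and round fastener the hatch is 14 mm wide at the middle; its corners beside the fastener are plain and flat.
- fastener (a joint): Quarter-turn cam fastener, rad, growing clockwise seen from above: 0 = unlocked (slot parallel to the free edge), 1.571 = locked (slot square to the free edge; stop). Starts at 0 to 0.3, stays where left, needs about 0.12 N m to turn. Locked, its cam tongue lies under a keeper inside the box and holds the hatch down.
- fastener_face (a point): Centre of the round grey plastic fastener (slot floor black), 91 mm across, level with the hatch's top, 60 mm from the free edge. Axes turn with it: y along the slot, z out of the face. Slot through the centre: 34 wide, 82 long, 17 mm deep, flat floor, closed ends, same either way round. A fingertip 10 to 14 mm deep in it, some 24 mm off the centre, swept round the axis turns it.
- jar: Loose specimen jar, glass with white cap, 50 mm diameter, 70 mm high, beside the box at its left or right; origin centre of the underside. To be left alone.
- carton: Loose label carton, 50 x 75 x 60 mm high, beside the box at its other side; origin centre of the underside. To be left alone.
- dish: Loose glass specimen dish, 60 mm diameter, 14 mm high, standing on the fixed flat of the lamp box behind the hinge; origin centre of its underside, 100 mm above the bench. To be left alone.
- microscope: Digital microscope fixed to the bench on the robot's left, 330 mm high, base 170 mm diameter; origin centre of its underside. To be left alone.

How it is judged:
By the outcome, as a careful person would: the job done as asked, in the order asked, and still so for the second after the job is handed in, with the robot touching nothing.
It also fails if it takes over 51 s, if anything falls off the work surface, if the arm or the gripper's body presses on something with over 40 N, if the wrist force passes 120 N, or if a joint passes its speed limit or range.

## Robot

A 6-joint arm with a two-finger parallel gripper is mounted at the origin on the work surface. World frame = base frame: x ahead of the robot, y to its left, z up, the work surface at z = 0. Lengths are in mm, angles in rad, forces in N, time in s.
With the tool pointing down it reaches from about 325 to 775 mm from the base axis. Payload 5.5 kg.
Tool frame: the origin (TCP) lies at the very end of the fingers, on their centre line; the grasp point (between the pads) lies pinch_z behind it (pinch_z is the distance from the TCP to the grasp point, in mm); z points along the fingers, y is the line along which they close (so a half turn about z gives the same grasp; the last joint's range is limited). The gripper opens to 88 mm and grips with 3 to 60 N. Pads are 20 mm wide; open, the fingers measure 115 mm over their backs; the gripper's body (75 mm by 178 mm) begins 61 mm behind the grasp point.
Start: joints at [1.123, 0.091, 1.231, -0, 1.82, -0.057], TCP at [228.562, 554.775, 222.631] pointing down, gripper open.
Joint ranges: [-2.87, 2.87], [-0.86, 2.18], [0.17, 2.46], [-1.51, 4.65], [0.06, 2.69], [-2.65, 2.65]. Speed limits (rad/s): [2.57, 2.57, 3.01, 3.14, 3.14, 3.14].

## Interface

Orientations are given as a unit quaternion [w, x, y, z].
In Python, from station import state, grab_frame, job_done, pinch_z gives the robot as it stands.
- The arm moves only by the shell command python3 -m inch 'ROWS' [FORCE]. ROWS is JSON, a list of rows, each an object with "rot": the turn, a rotation vector about the tool's x, y, z in degrees, a list of three; "travel": the shift along the tool's x, y, z in m, a list of three; "gripper": the opening, from -1 (shut) to 1 (fully open). In form: [{"rot": [ax, ay, az], "travel": [tx, ty, tz], "gripper": gripper}, ...]. A call has 1 to 12 rows; each row is the pose to reach, as a shift and turn from the pose commanded when the call began, along the tool's axes at that moment; what a row does not reach only later rows make up. A row lasts 1/8 s, in which the tool goes at most 62.5 mm and 10.7 degrees, less where a joint would pass 70% of its speed; a pose out of reach is approached as far as the arm can. A call with a gripper value outside its range is refused whole. The fingers move at their own pace and stop on an object; FORCE is the grip in N (left out, the last holds). Time passes only in rows, so rows that repeat a pose let the fingers close. It gives the time, the measured TCP pose, the force, the opening and the grip force at its end, in the units of the state.
- state(): the state, without advancing time (a new reading comes with each control period).
- grab_frame(name): name is "side" or "top"; returns a dict with "color" (400x640x3 uint8, red, green, blue), "fx", "fy", "cx", "cy" (pixels), "dist" ([k1, k2, p1, p2, k3] as OpenCV has them; the pictures are not rectified), "world_from_camera" (4x4, takes a point from camera to world coordinates). Camera axes: x right, y down, z forward; pixel columns grow to the right and rows downward; lengths in mm; the calibration is good to about 2 mm. A picture is of the moment at which its call begins. There is no depth.
- job_done(): hands the job in; it is judged then, once.
The state is a dict: "time_s": time; "qpos": joint angles; "qd": joint speeds; "joint_efforts": joint torques, N m; "tcp_pos": TCP position; "tcp_rot": TCP orientation; "wrist_force": force on the tool from outside, world axes, zero at the start; "torque": the same for the moment, N m; "grip_width": opening from 0.0 (shut) to 1.0 (fully open); "grip_force": force on a finger pad.
Only numpy, scipy, OpenCV 4.12 (cv2) and the standard library are available. Lean on these libraries where they do the work, as an engineer would, in place of code of your own. Each camera call takes 0.05 s, during which the arm holds its last target. There are 200 camera calls.

## Working session

There is one attempt and no reset: what is moved stays moved. The work goes in short steps, Python scripts to look and compute and a shell command to move; the robot and the scene stay as the last step left them, time stands still between calls to the robot, and variables do not carry over. Pictures are saved under pics/ and viewed, at most 10 in all, crops included, and the job is handed in when it is done.

```bash
mkdir -p pics; ls
python3 - <<'E'
from station import state,grab_frame,pinch_z
import cv2,numpy as np
s=state();print(s,pinch_z)
for n in("side","top"):
    f=grab_frame(n);cv2.imwrite(f"pics/{n}0.png",f["color"][:,:,::-1]);print(n,f["fx"],f["fy"],f["cx"],f["cy"],f["dist"],np.round(f["world_from_camera"],3).tolist())
E
```

```text
pics
{'time_s': 0.0, 'qpos': array([ 1.12329100e+00,  9.18499382e-02,  1.23186139e+00, -3.19665287e-05,
        1.81983678e+00, -5.67145095e-02]), 'qd': array([-5.74663667e-04,  5.58821317e-04,  2.95162515e-03, -7.71641000e-06,
       -6.49574805e-04, -9.84116512e-04]), 'joint_efforts': array([-8.23822174e-04, -4.46442604e+01, -4.06444824e+01,  6.97593391e-02,
        2.90731149e-02, -1.22309934e-04]), 'tcp_pos': array([228.43883099, 554.48022998, 221.52608082]), 'tcp_rot': array([-2.28887532e-04,  1.94158191e-01,  9.80969745e-01, -9.50684189e-04]), 'wrist_force': array([ 0.09230772, -1.35879073, -0.10687379]), 'torque': array([ 0.02966954,  0.02358356, -0.00953369]), 'grip_force': 0.0, 'grip_width': 0.9994816821820428} 18.700000000000003
side 492.4526200749789 492.4526200749789 313.9157623677218 204.01599669729487 [-0.15364925  0.          0.          0.          0.        ] [[0.877, -0.303, 0.373, 97.257], [-0.48, -0.515, 0.711, -790.278], [-0.023, -0.802, -0.597, 894.04], [0.0, 0.0, 0.0, 1.0]]
top 418.96400662881155 418.96400662881155 318.9767484243454 200.9508778238216 [-0.05637514  0.          0.          0.          0.        ] [[-0.009, -0.987, 0.158, 431.719], [-1.0, 0.008, -0.012, 156.877], [0.011, -0.159, -0.987, 1111.105], [0.0, 0.0, 0.0, 1.0]]
```

View pics/side0.png

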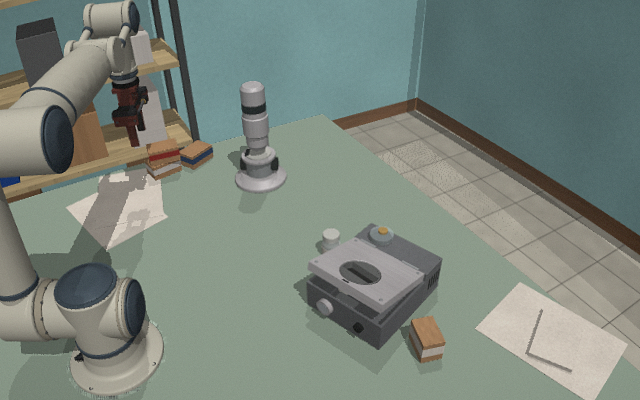

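View pics/top0.png

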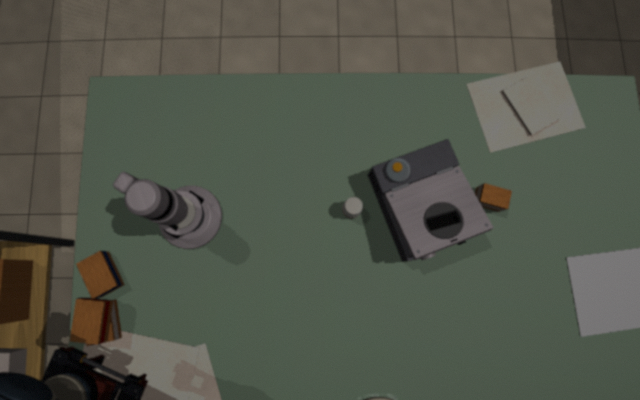

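The side view shows the box around (370,285), its hatch ajar with the slotted fastener at (360,272), the jar at (331,238) and the carton at (427,340). In the top view the hatch is at about (440,213) with the fastener at (444,220), and the microscope is at (185,215), between the arm and the box. I'll zoom in next.

Run:
```python
import cv2,numpy as np
a=cv2.imread("pics/side0.png")[220:350,295:450];b=cv2.imread("pics/top0.png")[135:265,360:515]
a=cv2.resize(a,None,fx=5,fy=4.5,interpolation=cv2.INTER_CUBIC);b=cv2.resize(b,None,fx=5,fy=4.5,interpolation=cv2.INTER_CUBIC)
cv2.imwrite("pics/sc.png",a);cv2.imwrite("pics/tc.png",cv2.convertScaleAbs(b,alpha=1.6))
```

```text
(no output)
```

View pics/sc.png

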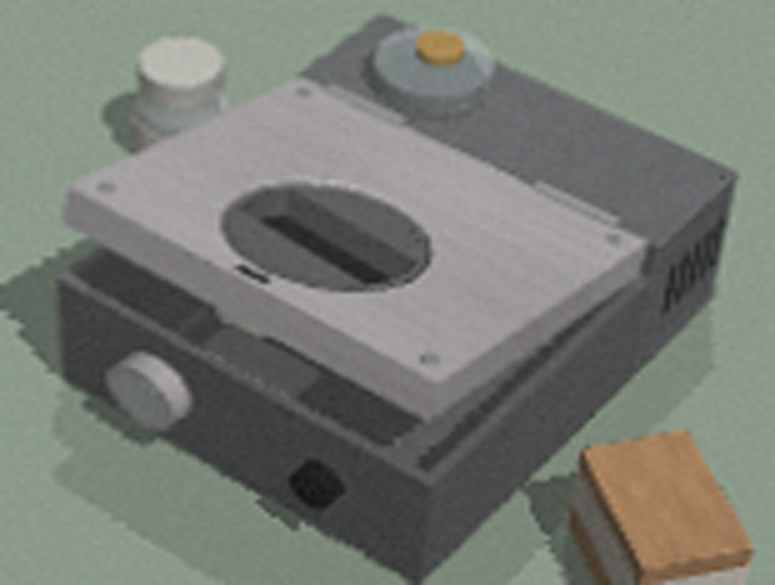

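View pics/tc.png

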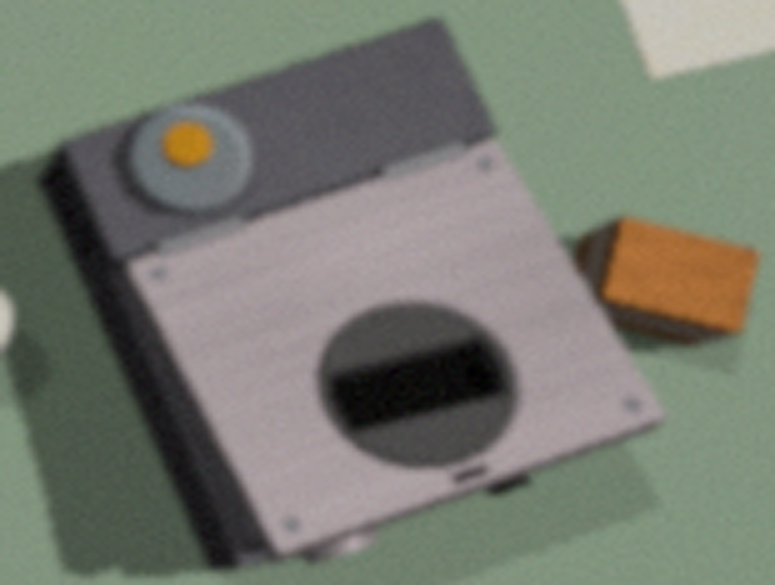

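The close-ups show the four hatch corners clearly in both views. The slot is nearly parallel to the free edge, so the fastener is unlocked. I'll triangulate the corners and check them against the given sizes.

```bash
cat > h.py <<'E'
import cv2,numpy as np
from station import grab_frame
def cam(n):
    f=grab_frame(n);K=np.array([[f["fx"],0,f["cx"]],[0,f["fy"],f["cy"]],[0,0,1.]]);return f,K,np.array(f["dist"]),np.array(f["world_from_camera"])
def ray(c,p):
    f,K,d,T=c;u=cv2.undistortPoints(np.array(p,float).reshape(-1,1,2),K,d).reshape(-1,2)
    D=np.c_[u,np.ones(len(u))]@T[:3,:3].T;return T[:3,3],D/np.linalg.norm(D,axis=1)[:,None]
def plane(c,p,z):
    o,D=ray(c,p);return o+D*((z-o[2])/D[:,2])[:,None]
def tri(c1,p1,c2,p2):
    o1,A=ray(c1,p1);o2,B=ray(c2,p2);out=[]
    for a,b in zip(A,B):
        t,*_=np.linalg.lstsq(np.c_[a,-b],o2-o1,rcond=None);x,y=o1+a*t[0],o2+b*t[1]
        out.append([*((x+y)/2),np.linalg.norm(x-y)])
    return np.array(out)
E
python3 - <<'E'
from h import *
np.set_printoptions(suppress=True,precision=1)
T=cam("top");S=cam("side")
tc=np.array([[130,262],[500,140],[663,420],[280,555],[418,385]])/[5,4.5]+[359.6,134.6]
sc=np.array([[300,78],[648,240],[440,378],[65,190],[326,238]])/[5,4.5]+[294.6,219.6]
P=tri(T,tc,S,sc);print(P)
hl,hr,fr,fl=P[:4,:3]
for a,b in((hl,hr),(hr,fr),(fr,fl),(fl,hl)):print(np.linalg.norm(a-b))
h=(hl+hr)/2;e=(fl+fr)/2;x=h-e;print("hinge",h,"edge",e,"ang",np.arctan2(-x[2],np.hypot(*x[:2])),"yaw",np.degrees(np.arctan2(x[1],x[0])))
y=(fl-fr)+(hl-hr);print("yaw y",np.degrees(np.arctan2(-y[0],y[1])))
print("box top corners (100)",plane(T,np.array([[437,17],[60,145]])/[5,4.5]+[359.6,134.6],100))
print("box bottom",plane(S,np.array([[418,582]])/[5,4.5]+[294.6,219.6],0))
print("micro base",plane(T,[[190,217],[223,217]],10), "micro top",plane(T,[[144,197]],330))
E
```

```text
[[ 612.1  -19.3  103.7    0.4]
 [ 679.4 -207.   105.5    0.1]
 [ 521.3 -262.1  144.8    3.8]
 [ 451.9  -76.7  142.8    1. ]
 [ 541.1 -150.7  128.4    0.4]]
199.4741225825531
171.96965969182875
197.9475329665119
174.67633328421647
hinge [ 645.7 -113.1  104.6] edge [ 486.6 -169.4  143.8] ang 0.2280221914250205 yaw 19.464934166914468
yaw y 20.114343889018905
box top corners (100) [[ 751.8 -181.4  100. ]
 [ 678.8   12.6  100. ]]
box bottom [[ 521.3 -265.5   -0. ]]
micro base [[568.  485.3  10. ]
 [567.4 397.4  10. ]] micro top [[567.2 479.7 330. ]]
```

The measured sizes match the given ones: 199 × 173 mm against 200 × 175, with the hinge at z ≈ 104. The hatch angle is about 0.225 and the box yaw about 19.8°. The fastener's start angle is about 0.08. I'll cross to above the free edge with the open fingers straddling the fastener, so each tip lands on a plain corner.

```bash
cat > go.py <<'E'
import sys,numpy as np
from scipy.spatial.transform import Rotation as R
from station import state
# usage: go.py x y z yaw_of_tool_y : shift (m) and turn (deg) in tool axes
x,y,z,yaw=map(float,sys.argv[1:]);s=state();r=R.from_quat(s["tcp_rot"],scalar_first=True)
a=np.radians(yaw);Y=[np.cos(a),np.sin(a),0];Z=[0,0,-1];g=R.from_matrix(np.c_[np.cross(Y,Z),Y,Z])
print("travel",np.round(r.inv().apply(np.array([x,y,z])-s["tcp_pos"])/1000,4),"rot",np.round((r.inv()*g).as_rotvec(degrees=True),2))
E
python3 go.py 502.5 -164.5 200 109.8
```

```text
travel [-0.5273 -0.5605  0.0226] rot [-6.000e-02 -3.000e-02 -4.219e+01]
```

```bash
python3 -m inch '[{"rot":[0,0,-4],"travel":[-0.045,-0.05,0.002],"gripper":1},{"rot":[0,0,-8],"travel":[-0.09,-0.095,0.004],"gripper":1},{"rot":[0,0,-11],"travel":[-0.13,-0.14,0.006],"gripper":1},{"rot":[0,0,-14],"travel":[-0.175,-0.185,0.008],"gripper":1},{"rot":[0,0,-18],"travel":[-0.22,-0.235,0.01],"gripper":1},{"rot":[0,0,-21],"travel":[-0.264,-0.28,0.012],"gripper":1},{"rot":[0,0,-25],"travel":[-0.308,-0.328,0.014],"gripper":1},{"rot":[0,0,-28],"travel":[-0.35,-0.374,0.016],"gripper":1},{"rot":[0,0,-32],"travel":[-0.396,-0.42,0.018],"gripper":1},{"rot":[0,0,-35],"travel":[-0.44,-0.467,0.02],"gripper":1},{"rot":[0,0,-39],"travel":[-0.484,-0.514,0.022],"gripper":1},{"rot":[0,0,-42],"travel":[-0.527,-0.56,0.0225],"gripper":1}]'; python3 go.py 502.5 -164.5 155 109.8
```

```text
time_s: 1.7
tcp_pos: [495.9, -147.7, 200.2]
tcp_rot: [0.0, -0.171, 0.985, 0.0]
wrist_force: [1.5, 0.1, 0.9]
grip_width: 0.999
grip_force: 0.0
travel [-0.0005 -0.0181  0.0452] rot [ 0.01  0.02 -0.1 ]
```

```bash
python3 -m inch '[{"rot":[0,0,0],"travel":[0,0,0],"gripper":1},{"rot":[0,0,0],"travel":[0,0,0],"gripper":1},{"rot":[0,0,0],"travel":[0,0,0],"gripper":1}]'; python3 go.py 502.5 -164.5 155 109.8
python3 - <<'E'
from h import *
f=cam("side")[0];cv2.imwrite("pics/side1.png",cv2.resize(f["color"][130:350,240:500,::-1],None,fx=2.6,fy=2.6))
E
```

```text
time_s: 2.08
tcp_pos: [495.6, -144.4, 200.9]
tcp_rot: [0.0, -0.171, 0.985, -0.0]
wrist_force: [-0.4, 0.3, 0.1]
grip_width: 0.998
grip_force: 0.0
travel [ 0.0003 -0.0213  0.0459] rot [-0.01  0.04 -0.11]
```

View pics/side1.png

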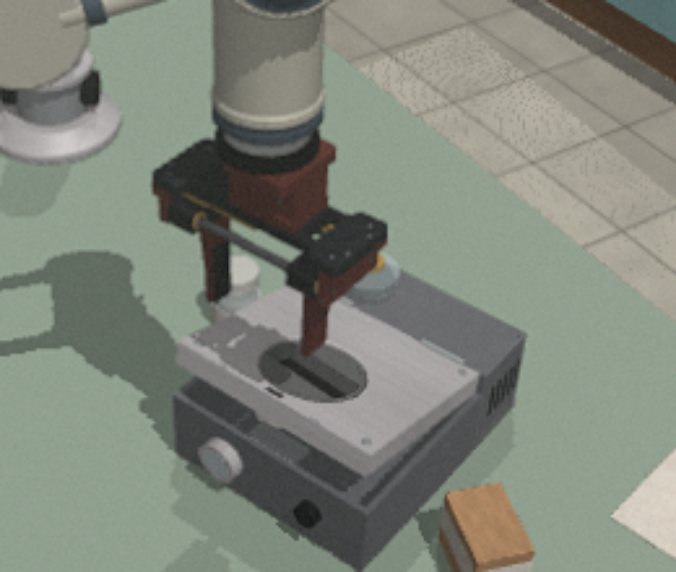

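The open gripper hovers over the hatch, still about 21 mm towards the jar side of the centreline, which agrees with the readout. I'll correct that and come down to just above the hatch.

```bash
python3 -m inch '[{"rot":[0,0,0],"travel":[0,-0.0213,0.01],"gripper":1},{"rot":[0,0,0],"travel":[0,-0.0213,0.03],"gripper":1},{"rot":[0,0,0],"travel":[0,-0.0213,0.05],"gripper":1},{"rot":[0,0,0],"travel":[0,-0.0213,0.05],"gripper":1},{"rot":[0,0,0],"travel":[0,-0.0213,0.05],"gripper":1}]'; python3 go.py 502.5 -164.5 103 109.8
```

```text
time_s: 2.75
tcp_pos: [502.7, -165.5, 150.4]
tcp_rot: [-0.0, -0.17, 0.985, 0.0]
wrist_force: [-1.0, -0.6, 1.0]
grip_width: 1.005
grip_force: 0.0
travel [-0.0001  0.001   0.0474] rot [ 0.   -0.   -0.18]
```

```bash
python3 -m inch '[{"rot":[0,0,0],"travel":[0,0,0.006],"gripper":1},{"rot":[0,0,0],"travel":[0,0,0.011],"gripper":1},{"rot":[0,0,0],"travel":[0,0,0.015],"gripper":1},{"rot":[0,0,0],"travel":[0,0,0.019],"gripper":1},{"rot":[0,0,0],"travel":[0,0,0.023],"gripper":1},{"rot":[0,0,0],"travel":[0,0,0.027],"gripper":1},{"rot":[0,0,0],"travel":[0,0,0.031],"gripper":1},{"rot":[0,0,0],"travel":[0,0,0.035],"gripper":1},{"rot":[0,0,0],"travel":[0,0,0.039],"gripper":1},{"rot":[0,0,0],"travel":[0,0,0.042],"gripper":1},{"rot":[0,0,0],"travel":[0,0,0.044],"gripper":1},{"rot":[0,0,0],"travel":[0,0,0.044],"gripper":1}]'
```

```text
time_s: 4.25
tcp_pos: [502.9, -165.4, 106.0]
tcp_rot: [0.0, -0.17, 0.985, 0.0]
wrist_force: [-0.1, 0.6, 0.0]
grip_width: 0.998
grip_force: 0.0
```

```bash
python3 -m inch '[{"rot":[0,0,0],"travel":[0,0,0.002],"gripper":1},{"rot":[0,0,0],"travel":[0,0,0.003],"gripper":1},{"rot":[0,0,0],"travel":[0,0,0.004],"gripper":1},{"rot":[0,0,0],"travel":[0,0,0.004],"gripper":1}]'; python3 -m inch '[{"rot":[0,0,0],"travel":[0,0,0.001],"gripper":1},{"rot":[0,0,0],"travel":[0,0,0.002],"gripper":1},{"rot":[0,0,0],"travel":[0,0,0.002],"gripper":1}]'
```

```text
time_s: 4.75
tcp_pos: [502.9, -165.5, 102.3]
tcp_rot: [0.0, -0.17, 0.985, 0.0]
wrist_force: [-0.8, 1.1, 2.0]
grip_width: 0.998
grip_force: 0.8
time_s: 5.12
tcp_pos: [502.9, -165.5, 102.2]
tcp_rot: [0.001, -0.17, 0.985, -0.0]
wrist_force: [-4.9, 2.1, 9.8]
grip_width: 1.006
grip_force: 4.9
```

Run:
```python
from h import *
f=cam("side")[0];cv2.imwrite("pics/side2.png",cv2.resize(f["color"][190:350,270:470,::-1],None,fx=3.5,fy=3.5,interpolation=cv2.INTER_CUBIC))
```

```text
(no output)
```

View pics/side2.png

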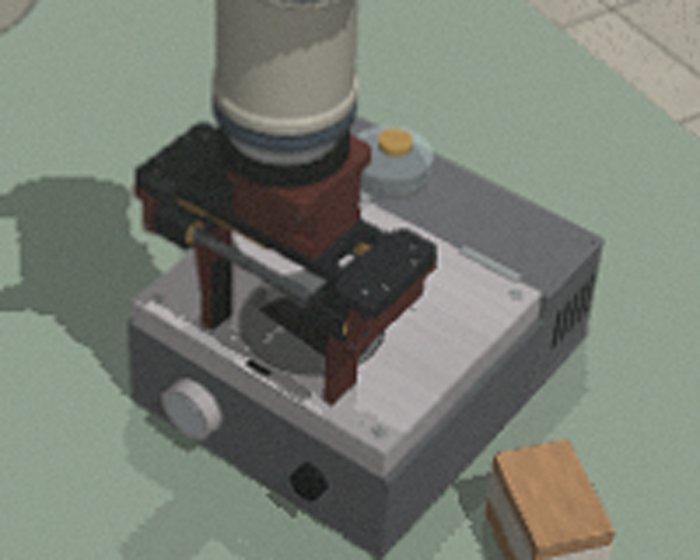

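The hatch looks flush, and the tips stall at z = 102.2 with the force rising, so it is shut. I'll press once more to be sure, then lift.

```bash
python3 -m inch '[{"rot":[0,0,0],"travel":[0,0,0.001],"gripper":1},{"rot":[0,0,0],"travel":[0,0,0.002],"gripper":1},{"rot":[0,0,0],"travel":[0,0,0.002],"gripper":1}]'; python3 -m inch '[{"rot":[0,0,0],"travel":[0,0,-0.005],"gripper":1},{"rot":[0,0,0],"travel":[0,0,-0.02],"gripper":1},{"rot":[0,0,0],"travel":[0,0,-0.03],"gripper":-0.2},{"rot":[0,0,0],"travel":[0,0,-0.03],"gripper":-0.2},{"rot":[0,0,0],"travel":[0,0,-0.03],"gripper":-0.2}]'; python3 go.py 538 -151.6 115 105
```

```text
time_s: 5.55
tcp_pos: [503.0, -165.5, 102.1]
tcp_rot: [0.001, -0.17, 0.985, -0.0]
wrist_force: [-7.7, 3.9, 18.0]
grip_width: 1.001
grip_force: 9.0
time_s: 6.18
tcp_pos: [502.7, -165.6, 128.0]
tcp_rot: [-0.0, -0.17, 0.985, 0.0]
wrist_force: [-0.3, -0.0, 0.0]
grip_width: 0.697
grip_force: 0.0
travel [-0.0379  0.0013  0.013 ] rot [ 0.02 -0.02  4.61]
```

```bash
python3 -m inch '[{"rot":[0,0,4.6],"travel":[-0.02,0.001,0],"gripper":-0.2},{"rot":[0,0,4.6],"travel":[-0.038,0.001,0],"gripper":-0.2},{"rot":[0,0,4.6],"travel":[-0.038,0.001,0.01],"gripper":-0.2},{"rot":[0,0,4.6],"travel":[-0.038,0.001,0.016],"gripper":-0.2},{"rot":[0,0,4.6],"travel":[-0.038,0.001,0.016],"gripper":-0.2},{"rot":[0,0,4.6],"travel":[-0.038,0.001,0.016],"gripper":-0.2},{"rot":[0,0,4.6],"travel":[-0.038,0.001,0.016],"gripper":-0.2}]'; python3 go.py 538 -151.6 90 105;python3 - <<'E'
from h import *
f=cam("side")[0];cv2.imwrite("pics/side3.png",cv2.resize(f["color"][210:340,290:450,::-1],None,fx=4.5,fy=4.5,interpolation=cv2.INTER_CUBIC))
E
```

```text
time_s: 7.05
tcp_pos: [538.3, -152.2, 112.9]
tcp_rot: [0.0, -0.13, 0.991, -0.0]
wrist_force: [-0.0, 0.7, 0.4]
grip_width: 0.398
grip_force: 0.0
travel [0.0001 0.0006 0.0229] rot [-0.03  0.04 -0.01]
```

View pics/side3.png

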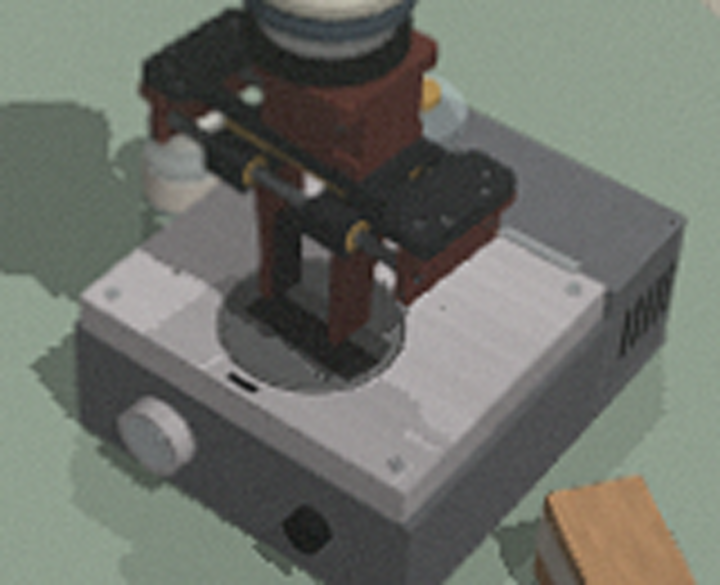

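Both tips hover over the slot, in line with it. I'll lower them 12 mm deep into it, to z ≈ 90.

```bash
python3 -m inch '[{"rot":[0,0,0],"travel":[0,0.0005,0.006],"gripper":-0.2},{"rot":[0,0,0],"travel":[0,0.0005,0.012],"gripper":-0.2},{"rot":[0,0,0],"travel":[0,0.0005,0.018],"gripper":-0.2},{"rot":[0,0,0],"travel":[0,0.0005,0.0225],"gripper":-0.2},{"rot":[0,0,0],"travel":[0,0.0005,0.0225],"gripper":-0.2},{"rot":[0,0,0],"travel":[0,0.0005,0.0225],"gripper":-0.2}]'
```

```text
time_s: 7.85
tcp_pos: [538.2, -151.5, 90.1]
tcp_rot: [0.0, -0.131, 0.991, -0.0]
wrist_force: [0.4, 1.4, -0.1]
grip_width: 0.403
grip_force: 0.0
```

```bash
python3 -m inch '[{"rot":[0,0,8],"travel":[0,0,0],"gripper":-0.2},{"rot":[0,0,16],"travel":[0,0,0],"gripper":-0.2},{"rot":[0,0,24],"travel":[0,0,0],"gripper":-0.2},{"rot":[0,0,32],"travel":[0,0,0],"gripper":-0.2},{"rot":[0,0,40],"travel":[0,0,0],"gripper":-0.2},{"rot":[0,0,48],"travel":[0,0,0],"gripper":-0.2},{"rot":[0,0,56],"travel":[0,0,0],"gripper":-0.2},{"rot":[0,0,64],"travel":[0,0,0],"gripper":-0.2},{"rot":[0,0,72],"travel":[0,0,0],"gripper":-0.2},{"rot":[0,0,80],"travel":[0,0,0],"gripper":-0.2},{"rot":[0,0,86],"travel":[0,0,0],"gripper":-0.2},{"rot":[0,0,86],"travel":[0,0,0],"gripper":-0.2}]'; python3 -c "
from station import state;s=state();print(s['torque'],s['wrist_force'])"; python3 go.py 538 -151.6 90 19.8
```

```text
time_s: 9.35
tcp_pos: [537.7, -151.2, 90.1]
tcp_rot: [-0.001, 0.58, 0.814, -0.0]
wrist_force: [-3.4, 1.6, 2.0]
grip_width: 0.4
grip_force: 1.7
[0.26096258 0.65387844 0.0653894 ] [-3.41989025  1.56800679  1.97252132]
travel [-0.0005  0.0002  0.0001] rot [-0.05 -0.04 -0.73]
```

```bash
P='from station import state;s=state();print(s["torque"].round(2),s["wrist_force"].round(1),"yaw",2*57.2958*__import__("math").atan2(s["tcp_rot"][2],s["tcp_rot"][1])-90)'
python3 -m inch '[{"rot":[0,0,3],"travel":[0,0,0],"gripper":-0.2},{"rot":[0,0,6],"travel":[0,0,0],"gripper":-0.2},{"rot":[0,0,8],"travel":[0,0,0],"gripper":-0.2},{"rot":[0,0,8],"travel":[0,0,0],"gripper":-0.2}]' >/dev/null; python3 -c "$P"
python3 -m inch '[{"rot":[0,0,2],"travel":[0,0,0],"gripper":-0.2},{"rot":[0,0,4],"travel":[0,0,0],"gripper":-0.2},{"rot":[0,0,4],"travel":[0,0,0],"gripper":-0.2}]' >/dev/null; python3 -c "$P"
python3 -m inch '[{"rot":[0,0,1],"travel":[0,0,0],"gripper":-0.2},{"rot":[0,0,3],"travel":[0,0,0],"gripper":-0.2},{"rot":[0,0,3],"travel":[0,0,0],"gripper":-0.2}]' >/dev/null; python3 -c "$P"
```

```text
[0.37 0.8  0.09] [-4.8  2.7  2.6] yaw 11.156740990343167
[0.41 0.72 0.1 ] [-4.3  2.4  2.2] yaw 7.161465943734868
[0.33 0.82 1.06] [-4.6  2.7  2.6] yaw 4.271635845731694
```

Turning torque jumped from 0.1 to 1.06 N m at close to the expected angle, so this is the stop. I'll nudge once more to confirm, then back off and lift out.

```bash
P='from station import state;s=state();print(s["torque"].round(2),s["wrist_force"].round(1),"yaw",2*57.2958*__import__("math").atan2(s["tcp_rot"][2],s["tcp_rot"][1])-90)'
python3 -m inch '[{"rot":[0,0,1],"travel":[0,0,0],"gripper":-0.2},{"rot":[0,0,1],"travel":[0,0,0],"gripper":-0.2}]' >/dev/null; python3 -c "$P"
python3 -m inch '[{"rot":[0,0,-6],"travel":[0,0,0],"gripper":-0.2},{"rot":[0,0,-12],"travel":[0,0,0],"gripper":-0.2},{"rot":[0,0,-12],"travel":[0,0,0],"gripper":-0.2}]' >/dev/null; python3 -c "$P"
python3 -m inch '[{"rot":[0,0,0],"travel":[0,0,-0.015],"gripper":-0.2},{"rot":[0,0,0],"travel":[0,0,-0.04],"gripper":-0.2},{"rot":[0,0,0],"travel":[0,0,-0.08],"gripper":-0.2},{"rot":[0,0,0],"travel":[0,0,-0.12],"gripper":-0.2},{"rot":[0,0,0],"travel":[0,0,-0.14],"gripper":-0.2},{"rot":[0,0,0],"travel":[0,0,-0.14],"gripper":-0.2}]'; python3 go.py 370 0 230 19
```

```text
[0.35 0.89 1.72] [-5.2  1.   3.2] yaw 3.35259146205388
[-0.05  0.02  0.01] [-0.   0.7 -0.2] yaw 15.058241975649466
time_s: 11.98
tcp_pos: [539.0, -151.8, 233.2]
tcp_rot: [0.003, 0.609, 0.793, 0.001]
wrist_force: [-0.1, 0.5, 0.8]
grip_width: 0.397
grip_force: 0.0
travel [ 0.1903 -0.1241  0.0021] rot [ 0.26  0.19 -4.03]
```

```bash
python3 -m inch '[{"rot":[0,0,0],"travel":[0.04,-0.025,0],"gripper":-0.2},{"rot":[0,0,0],"travel":[0.08,-0.05,0],"gripper":-0.2},{"rot":[0,0,0],"travel":[0.12,-0.08,0],"gripper":-0.2},{"rot":[0,0,0],"travel":[0.16,-0.1,0],"gripper":-0.2},{"rot":[0,0,0],"travel":[0.19,-0.12,0],"gripper":-0.2},{"rot":[0,0,0],"travel":[0.19,-0.12,0],"gripper":-0.2},{"rot":[0,0,0],"travel":[0.19,-0.12,0],"gripper":-0.2}]'
python3 - <<'E'
from h import *
a=cam("side")[0]["color"][220:350,295:450,::-1];b=cam("top")[0]["color"][135:265,360:515,::-1]
o=np.hstack([cv2.resize(i,(395,400),interpolation=cv2.INTER_CUBIC) for i in(a,cv2.convertScaleAbs(b,alpha=1.6))])
cv2.imwrite("pics/end.png",o)
E
```

```text
time_s: 12.85
tcp_pos: [373.2, 0.7, 229.3]
tcp_rot: [-0.0, 0.609, 0.793, -0.0]
wrist_force: [-0.6, 0.1, -0.1]
grip_width: 0.404
grip_force: 0.0
```

View pics/end.png

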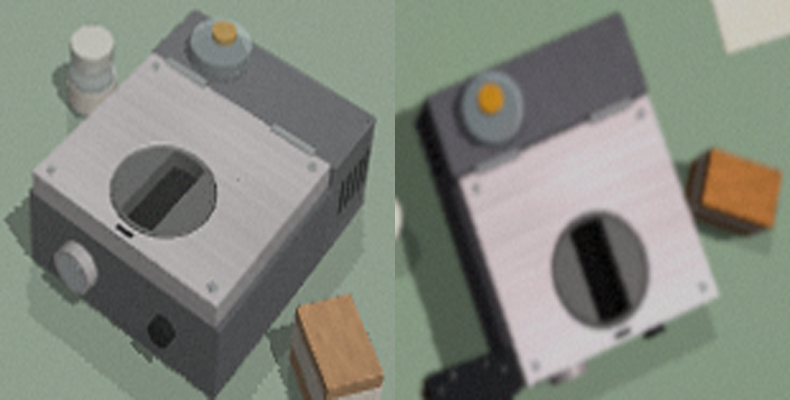

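The hatch is flush and the slot is square to the free edge; the dish, jar and carton have not moved. I'll run one numeric check of the slot angle before handing in.

Run:
```python
from h import *
c=cam("top");g=cv2.cvtColor(c[0]["color"],cv2.COLOR_RGB2GRAY)
m=np.zeros_like(g);m[200:245,425:465]=(g[200:245,425:465]<28)*255
ct=max(cv2.findContours(m,0,1)[0],key=cv2.contourArea);p=plane(c,ct.reshape(-1,2),85)[:,:2]
print(cv2.minAreaRect(p.astype(np.float32)));v=cv2.fitLine(plane(c,np.argwhere(m)[:,::-1],85)[:,:2].astype(np.float32),2,0,.01,.01).ravel();print(np.degrees(np.arctan2(v[1],v[0])),v[2:])
ys,xs=np.array([[385,527],[297,717]]).T;q=np.c_[(xs-395)*155/395+359.8,ys*130/400+134.8];e=plane(c,q,102)
d=e[0]-e[1];print("edge normal yaw",np.degrees(np.arctan2(-d[0],d[1])),"edge mid",e.mean(0))
```

```text
((540.6422119140625, -155.80221557617188), (80.82660675048828, 31.25832748413086), 20.46626853942871)
20.858677 [ 540.2571  -155.93663]
edge normal yaw 19.629402321865527 edge mid [ 481.92455893 -170.40452038  102.        ]
```

The slot's yaw is 20.5–20.9° against about 19.7° for square to the edge, so they agree. The fastener is locked at its stop.

```bash
python3 -c "from station import job_done;print(job_done())"
```

```text
the job is handed in; nothing more can be done
None
```

The hatch is pushed fully shut and its fastener turned clockwise to the stop, so it is locked; the job was handed in after about 13 s with the jar, carton, dish and microscope untouched.

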